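# Release the round-faced forming cartridge and stand it on the bench slab

## Task

Take the cartridge with the round face out of its quick-change holder: press it in deeper to trip the push-push latch, let it spring up, then pinch its two side buttons together and draw it straight up. Set it down upright, not dropped, on a free part of the steel slab, clear of the brass block, and let go. Leave the bar-faced cartridge latched and do not shift the brass block or the other things on the bench.

Things in the scene. Friction and masses are not known exactly. Their poses are not given: they have to be found in the camera images.
- round_cartridge: Cartridge to take out, latched in holder_a: plain aluminium block, 34 (x) by 40 (y) by 70 mm high, about 0.28 kg, with a ROUND steel face on its top. Origin at the centre of its underside, z up. A steel catch sticks out at the foot of its +x side, to x = 27 mm, 12 mm wide, 14 mm high. Black release buttons on its +y and -y sides are its grip.
- round_face (a point): Centre of the flat top of the round steel face (30 mm across, 8 mm high), 78 mm above the cartridge's origin: the place to press.
- button_left (a point): Middle of the outer face of the +y release button (13 wide, 16 mm high), 54 mm above the cartridge's origin and, free, 30 mm to its +y side. It goes in 7 mm to a firm stop (3 to 6 N spring). Its barb, low on the cartridge, hooks under the holder's rim until the button is in at least 6 mm. Both fully in: 46 mm over their outer faces, and firm enough to lift by.
- button_right (a point): The same on the -y side, its mirror image. Free, the two are 60 mm apart over their outer faces.
- holder_a: Holder of the round-faced cartridge: grey steel block fixed to the bench, outline x -32 to +54, y -39 to +39 mm. Origin on the bench under the middle of its pocket. The cartridge stands in it upright, axes alike, 1 mm play. Latched, the cartridge's origin is about 23 mm above this one; it then cannot be pulled up, buttons pinched or not.
- holder_rim (a point): Middle of the pocket's mouth, 62 mm above the holder's origin. Pressing the cartridge 5 to 6.5 mm deeper (stop at 6.5 mm; 7 to 10 N) trips the latch. When the push is taken away a spring lifts the cartridge to 38 mm above the holder's origin within 0.5 s; the barbs hold it there until pinched. Raised 24 mm more, it is wholly out. The latch does not catch again.
- bar_cartridge: The other cartridge, to be left latched: the same in all but its steel face, a narrow BAR 12 (x) by 36 (y) by 8 mm high. Origin at the centre of its underside. Buttons and catch as on the first.
- holder_b: The same kind of holder with the bar-faced cartridge in it, about 23 mm above its origin. The two holders and the slab change places from start to start.
- slab: Dark steel bench slab lying fixed on the bench, 110 (x) by 180 (y) by 18 mm thick; origin at the centre of its underside, so its top is 18 mm above the origin. The brass block stands somewhere along its middle line (the y axis).
- brass_block: Loose brass doming cube with round hollows, 36 mm, 0.35 kg, standing on the slab with at least 70 mm of free length on one side; origin at the centre of its underside.
- stake: Loose upright stake on a conical iron foot: foot 60 mm in diameter, 118 mm high, square steel head 24 mm with a ball on top; origin at the centre of its underside. Bystander, stands close to holder_a on its -x side, 78 to 95 mm from the middle of the pocket.
- jar: Loose glass jar with a steel lid, 56 mm in diameter, 85 mm high; a bystander near the robot; origin at the centre of its underside.
- ring_stick_box: Loose blue box 90 x 55 x 35 mm, a bystander near the robot; origin at the centre of its underside.
- punch_block: Loose wooden block 50 x 130 x 50 mm with ten ball-headed punches standing in it, 110 mm high in all; a bystander at the back; origin at the centre of its underside.
- die_plates: Loose stack of steel plates 100 x 70 x 42 mm, a bystander at the back; origin at the centre of its underside.
- hammer: Loose steel hammer 260 mm long lying at the right, bystander.
- mallet: Loose mallet with a pale head and wooden handle, 240 mm long, lying at the left, bystander.
Not all that is in view belongs to the job. What is shaped like the bar_cartridge but orange is not meant.

How it is judged:
By the outcome, as a careful person would: the job done as asked, in the order asked, and still so for the second after the job is handed in, with the robot touching nothing.
It also fails if it takes over 48 s, if anything falls off the work surface, if the arm or the gripper's body presses on something with over 40 N, if the wrist force passes 120 N, or if a joint passes its speed limit or range.

## Robot

A 6-joint arm with a two-finger parallel gripper is mounted at the origin on the work surface. World frame = base frame: x ahead of the robot, y to its left, z up, the work surface at z = 0. Lengths are in m, angles in rad, forces in N, time in s.
With the tool pointing down it reaches from about 0.325 to 0.9 m from the base axis. Payload 6.1 kg.
Tool frame: the origin (TCP) lies at the very end of the fingers, on their centre line; the grasp point (between the pads) lies 19 mm behind it; z points along the fingers, y is the line along which they close (so a half turn about z gives the same grasp; the last joint's range is limited). The gripper opens to 85 mm and grips with 20 to 120 N. Pads are 22 mm wide; open, the fingers measure 114 mm over their backs; the gripper's body (76 mm by 85 mm) begins 54 mm behind the grasp point. The pads swing forward as they close: fully open they stand 13 mm farther back than shut.
Start: joints at [-1.236, 0.22, 1.526, -0, 1.395, -0.126], TCP at [0.278, -0.56, 0.231] pointing down, gripper open.
Joint ranges: [-2.98, 2.98], [-0.91, 2.08], [0.09, 2.57], [-1.24, 4.39], [0.2, 2.65], [-2.68, 2.68]. Speed limits (rad/s): [2.57, 2.57, 3.01, 3.14, 3.14, 3.14].

## Interface

Orientations are given as a rotation vector (axis times angle).
In Python, from bench import ctrl gives the robot as it stands.
- The arm moves only by the tool carry_out, never from a script. Its argument "deltas" is one flat list of numbers, 7 for each row, row after row: the shift along the tool's x, y, z in mm, then the turn, a rotation vector about the tool's x, y, z in degrees, then the finger opening in mm, from 0 to 85.4. A call has 1 to 8 rows; each row is the pose to reach, as a shift and turn from the pose commanded when the call began, along the tool's axes at that moment; what a row does not reach only later rows make up. A row lasts 1/8 s, in which the tool goes at most 62.5 mm and 10.7 degrees, less where a joint would pass 70% of its speed; a pose out of reach is approached as far as the arm can. A call with a gripper value outside its range is refused whole. The fingers move at their own pace and stop on an object; "grip_force" is the grip in N (left out, the last holds). Time passes only in rows, so rows that repeat a pose let the fingers close. It gives the time, the measured TCP pose, the force, the opening and the grip force at its end, in the units of the state.
- ctrl.read_state(): the state, without advancing time (a new reading comes with each control period).
- ctrl.read_camera(name): name is "scene" or "top"; returns (picture, depth): 400x640x3 uint8, red, green, blue; 400x640 float32, m along the optical axis (not along the pixel's ray), 0 where there is no reading.
- ctrl.camera_model(name): a dict with "K" (3x3 intrinsics, pixels), "R" (3x3) and "t" (3): a world point X has camera coordinates R X + t. Camera axes: x right, y down, z forward; pixel columns grow to the right and rows downward; lengths in m; the calibration is good to about 2 mm. A picture is of the moment at which its call begins. camera_model takes no time and is no camera call.
- ctrl.job_done(): hands the job in; it is judged then, once.
The state is a dict: "time_s": time; "joint_positions": joint angles; "joint_vel": joint speeds; "joint_efforts": joint torques, N m; "ee_pos": TCP position; "ee_rot": TCP orientation; "wrist_force": force on the tool from outside, world axes, zero at the start; "torque": the same for the moment, N m; "gripper_width": finger opening in m; "grip_force": force on a finger pad.
Only numpy, scipy, OpenCV 4.12 (cv2) and the standard library are available. Lean on these libraries where they do the work, as an engineer would, in place of code of your own. Each camera call takes 0.05 s, during which the arm holds its last target. There are 200 camera calls.

## Working session

There is one attempt and no reset: what is moved stays moved. The work goes in short steps, Python scripts to look and compute and a tool call to move; the robot and the scene stay as the last step left them, time stands still between calls to the robot, and variables do not carry over. Pictures are saved under pics/ and viewed, at most 10 in all, crops included, and the job is handed in when it is done.

Besides the shell and the picture viewer there is one more tool, called after "Request:" as a command line: name --argument value ..., lists and objects as JSON in quotes. carry_out: Moves the arm, as the interface text tells. Its arguments: {"type":"object","properties":{"deltas":{"type":"array"},"grip_force":{"type":"number"}},"required":["deltas"]}

```bash
mkdir -p pics; cat > h.py <<'E'
import numpy as np,cv2
from bench import ctrl
def snap(n,f):
    p,d=ctrl.read_camera(n); cv2.imwrite(f'pics/{f}.png',p[...,::-1]); np.save(f'pics/{f}.npy',d); return p,d
def w(n,d,u,v,r=1):
    m=ctrl.camera_model(n);K,R,t=m['K'],np.array(m['R']),np.array(m['t'])
    a=d[v-r:v+r+1,u-r:u+r+1];z=np.median(a[a>0])
    return R.T@(z*np.linalg.inv(K)@[u,v,1]-t)
E
python3 - <<'E'
from h import *
snap('top','t0');snap('scene','s0')
for n in('top','scene'):
    m=ctrl.camera_model(n);print(n,-np.array(m['R']).T@m['t'],m['K'][0])
s=ctrl.read_state();print(s)
E
```

```text
top [3.46533406e-01 1.06043305e-03 1.45926858e+00] [449.88881397   0.         318.66085194]
scene [ 1.13565642 -0.5286408   0.96764466] [434.62318051   0.         324.57766585]
{'time_s': 0.1, 'joint_positions': array([-1.23607672e+00,  2.21189193e-01,  1.52745884e+00,  1.74706608e-05,
        1.39468263e+00, -1.26051482e-01]), 'joint_vel': array([-0.00064023, -0.00088621, -0.00181258, -0.00383663, -0.00161146,
       -0.00075836]), 'joint_efforts': array([ 1.16710919e-03, -4.98243356e+01, -3.90546656e+01, -2.85639380e-04,
        5.65993774e-03, -1.91994576e-05]), 'ee_pos': array([ 0.27775532, -0.55930716,  0.23030269]), 'ee_rot': array([-3.05690329e+00, -7.16991951e-01,  2.57313619e-04]), 'wrist_force': array([-0.46640183, -0.17802925, -0.88433723]), 'torque': array([ 0.02818646,  0.00893151, -0.01857377]), 'grip_force': 0.0, 'gripper_width': 0.08569145355781861}
```

View pics/t0.png

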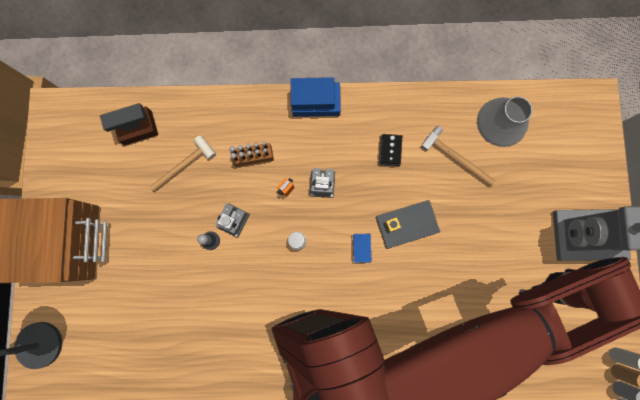

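View pics/s0.png

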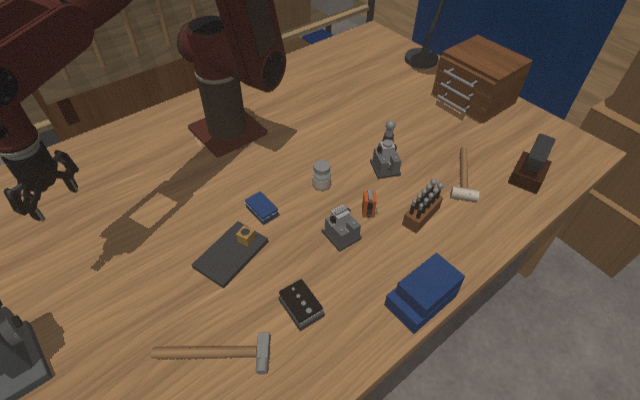

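The top view (up is +x, left is +y) has three candidates: a block at (232,219) with a roundish face beside the stake (208,240), a block at (322,182), and an orange look-alike at (286,187). The slab is at (408,224) with the brass block at (393,224). The block next to the stake fits holder_a. An enlarged crop will confirm it.

```bash
python3 - <<'E'
from h import *
t=cv2.imread('pics/t0.png');s=cv2.imread('pics/s0.png')
r=lambda a,w,h:cv2.resize(a,(w,h),interpolation=cv2.INTER_CUBIC)
a=r(t[195:255,190:255],390,360)   # x6
b=r(t[160:220,275:340],390,360)
c=r(s[115:180,350:415],390,230); c2=r(s[195:255,315:385],390,230)
cv2.imwrite('pics/c0.png',np.vstack([np.hstack([a,b]),np.hstack([c,c2])]))
m=t[195:255,370:445]
g=r(m,750,600);cv2.imwrite('pics/c1.png',g)
E
```

```text
(no output)
```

View pics/c0.png

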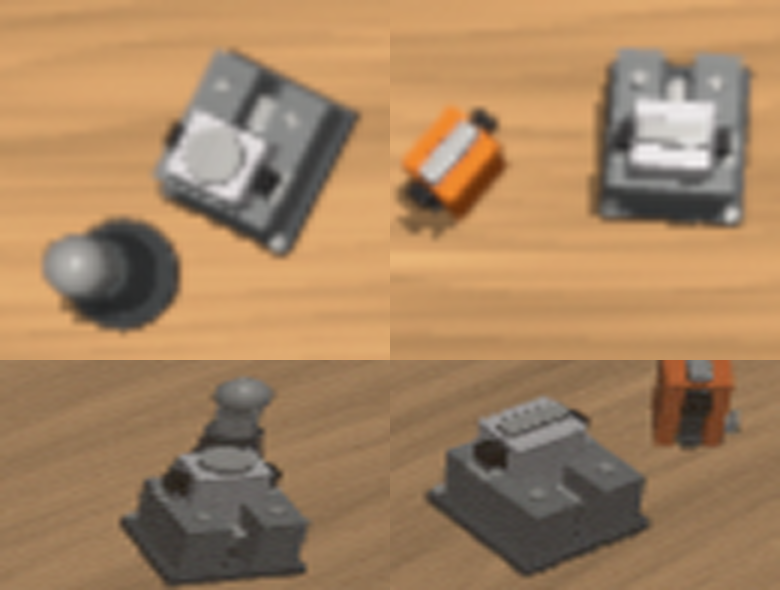

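View pics/c1.png

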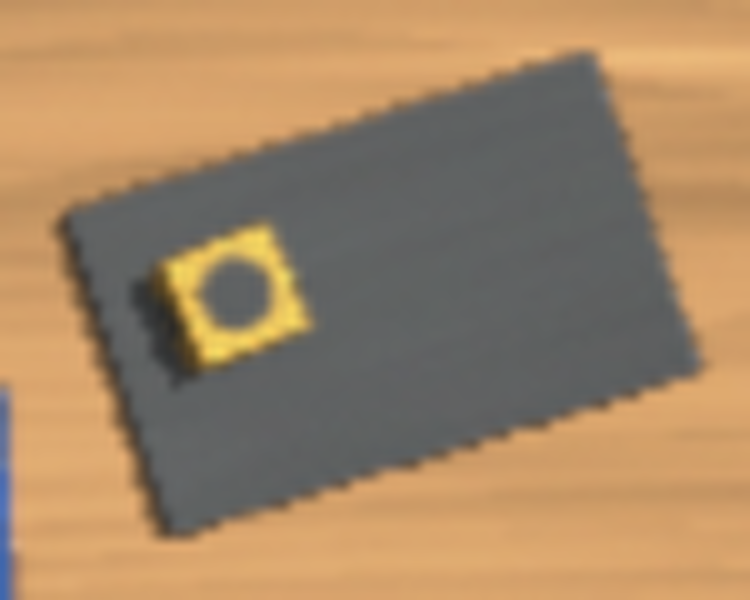

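The crop shows the left block, at top (225,221), has the ROUND face with black buttons at about (219,217) and (234,225). It stands next to the stake, so it is the target. The block at (322,182) has the bar face and stays latched. The orange one is a decoy. The slab's free side is the right end, away from the brass block at (393,224).

```bash
cat > m.py <<'E'
from h import *
def cloud(n,f,box):
    d=np.load(f'pics/{f}.npy');m=ctrl.camera_model(n);K,R,t=map(np.array,(m['K'],m['R'],m['t']))
    u0,v0,u1,v1=box;v,u=np.mgrid[v0:v1,u0:u1];z=d[v0:v1,u0:u1];ok=z>0
    P=np.linalg.inv(K)@np.stack([u[ok],v[ok],np.ones(ok.sum())])*z[ok]
    return (R.T@(P-t[:,None])).T,np.c_[u[ok],v[ok]]
def rect(P,lo,hi,name):
    q=P[(P[:,2]>lo)&(P[:,2]<hi)]
    if len(q)<4: print(name,'few');return
    c,s,a=cv2.minAreaRect((q[:,:2]*1000).astype(np.float32));print(name,len(q),np.round(c,1),np.round(s,1),round(a,1),'zmed',round(np.median(q[:,2])*1000,1),'mean',np.round(q.mean(0)*1000,1))
E
python3 - <<'E'
from m import *
for n,f,b,bs,bj in(('top','t0',(214,200,255,240),(370,195,445,255),(285,230,307,252)),('scene','s0',(365,143,405,182),(185,215,275,290),(305,155,335,195))):
    P,_=cloud(n,f,b)
    if n=='top': P=P[~((P[:,0]<.29)&(P[:,1]>.30)&(P[:,2]>.11))]
    print(n,np.histogram(P[:,2]*1000,np.arange(0,125,5))[0])
    rect(P,.097,.112,'face');rect(P,.086,.112,'cart');rect(P,.054,.112,'holder')
    S,_=cloud(n,f,bs)
    rect(S,.010,.026,'slab');rect(S,.045,.07,'brass')
E
```

```text
top [304  92  80  30  13  16  16  17  20  15  12  78 152  34   5   7  14  26
  48  46  40   2   0   0]
face 70 [478.5 298. ] [30.4 34.9] 49.7 zmed 100.7 mean [474.4 298.6 100.7]
cart 159 [474.9 298.4] [52.9 33.9] 63.0 zmed 95.7 mean [474.  297.6  95.7]
holder 457 [486.7 293.5] [67.4 72.3] 62.9 zmed 64.3 mean [483.3 291.   74.6]
slab 1756 [ 459.1 -253.1] [110.3 216.2] 16.4 zmed 17.5 mean [ 463.7 -273.6   17.5]
brass 137 [ 460.2 -216.9] [35.8 36.6] 22.7 zmed 53.5 mean [ 460.3 -216.9   53.2]
scene [160  76  76  34  30  29  36  36  34  40  39 100 105  20  31  25  35  27
  39  22   6   0   0   0]
face 22 [482.9 294.4] [27.3 12.3] 64.1 zmed 99.3 mean [482.4 293.4  99.1]
cart 88 [482.2 289.3] [50.1 32. ] 50.9 zmed 92.8 mean [483.1 291.   93.3]
holder 418 [490.3 292.3] [69.1 78.7] 63.5 zmed 64.1 mean [491.7 286.2  71.4]
slab 2184 [ 455.2 -235.2] [112.8 256.7] 16.2 zmed 16.5 mean [ 471.4 -278.8   16.5]
brass 170 [ 462.7 -218.7] [37.4 38.3] 20.1 zmed 52.0 mean [ 464.7 -219.5   51.8]
```

```bash
python3 - <<'E'
from m import *
def ray(n,u,v,z):
    m=ctrl.camera_model(n);K,R,t=map(np.array,(m['K'],m['R'],m['t']))
    c=-R.T@t;d=R.T@np.linalg.inv(K)@[u,v,1];return (c+d*(z-c[2])/d[2])*1000
print('face top',ray('top',224.58,220.75,.101),'scene',ray('scene',387.6,142.9,.101))
print('btns',ray('top',190+175.5/6-.5,195+135.5/6-.5,.085),ray('top',190+265.5/6-.5,195+180.5/6-.5,.085))
for u,v in((70,215),(595,52),(703,370),(170,538)): print('slab',ray('top',370+u/10-.5,195+v/10-.5,.018))
P,U=cloud('top','t0',(185,225,225,260));rect(P,.05,.13,'stake')
# crops of both cameras, x10
t=cv2.imread('pics/t0.png')[200:240,212:252];s=cv2.imread('pics/s0.png')[138:178,363:403]
cv2.imwrite('pics/c2.png',np.hstack([cv2.resize(i,(400,400),interpolation=cv2.INTER_CUBIC) for i in(t,s)]))
# model overlay-based fit: holder rim edge pts by both cams
E
```

```text
face top [473.67928677 299.94287036 101.        ] scene [480.56184053 295.49624183 101.        ]
btns [486.74448491 321.61074265  85.        ] [462.98013581 275.09400895  85.        ]
slab [ 489.67973585 -170.75403921   18.        ]
slab [ 539.98917262 -341.49523927   18.        ]
slab [ 437.06448059 -370.95646185   18.        ]
slab [ 386.11243695 -199.24568178   18.        ]
stake 148 [440.2 344.3] [30.1 89.6] 44.3 zmed 106.4 mean [423.4 357.3  94.9]
```

View pics/c2.png

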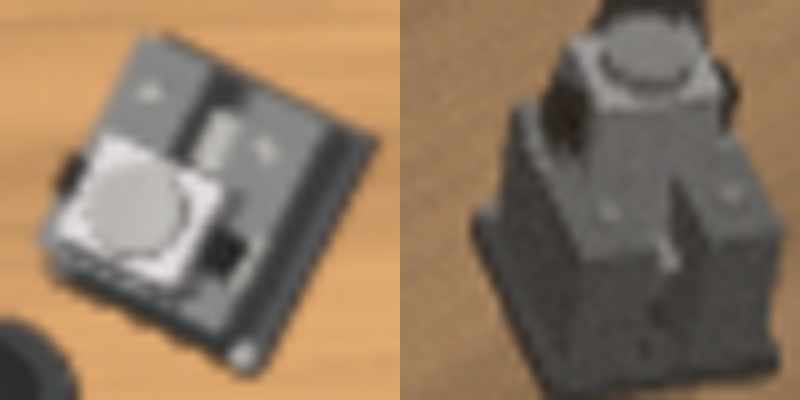

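```bash
cat > fit.py <<'E'
from m import *
from scipy.optimize import least_squares
O={'top':((212,200),[(54,-39,0,378,138),(-32,-39,0,245,378),(17,20,93,110,135),(17,-20,93,222,185),(-17,-20,93,180,285),(-17,20,93,60,235),(0,0,101,138,207)]),
'scene':((363,138),[(17,-20,93,195,108),(17,20,93,322,105),(-17,-20,93,175,40),(0,0,101,250,48),(54,-39,0,153,392),(-32,-39,0,78,210),(54,39,0,375,370)])}
def res(p,cams):
    out=[]
    c,s=np.cos(p[2]),np.sin(p[2])
    for n in cams:
        (u0,v0),L=O[n];m=ctrl.camera_model(n);K,R,t=map(np.array,(m['K'],m['R'],m['t']))
        for x,y,z,u,v in L:
            X=np.array([p[0]+(c*x-s*y)/1e3,p[1]+(s*x+c*y)/1e3,z/1e3]);q=K@(R@X+t)
            out+=[q[0]/q[2]-(u0+(u+.5)/10-.5),q[1]/q[2]-(v0+(v+.5)/10-.5)]
    return np.array(out)
for cams in(['top'],['scene'],['top','scene']):
    r=least_squares(res,[.477,.297,-.47],args=(cams,),loss='soft_l1',f_scale=.5)
    print(cams,np.round(r.x[:2]*1000,1),np.degrees(r.x[2]).round(1));print(np.round(res(r.x,cams).reshape(-1,2),1).tolist())
E
python3 fit.py
```

```text
['top'] [474.8 298.4] -25.7
[[0.5, -0.1], [2.1, -0.2], [-0.2, -0.2], [0.2, 0.3], [-0.5, 0.4], [-0.2, -0.2], [-0.3, 0.1]]
['scene'] [477.3 299.6] -30.3
[[0.6, -0.3], [0.5, -1.3], [-0.2, -0.6], [0.2, -0.5], [-1.5, 1.8], [-0.4, 1.8], [0.0, 1.5]]
['top', 'scene'] [475.6 299.1] -26.9
[[0.5, 0.0], [1.6, -0.3], [-0.3, -0.5], [0.1, 0.2], [-0.9, 0.2], [-0.5, -0.6], [-0.5, -0.1], [0.5, -0.4], [0.1, -1.8], [-0.9, -0.6], [-0.3, -0.7], [-0.8, 2.0], [-1.3, 2.1], [0.2, 0.6]]
```

```bash
cat > d.py <<'E'
import sys;from h import *
from scipy.spatial.transform import Rotation as Ro
x,y,z,yaw=map(float,sys.argv[1:5])
s=ctrl.read_state();R=Ro.from_rotvec(s['ee_rot']);p=s['ee_pos']*1000
T=Ro.from_euler('z',yaw,degrees=True)*Ro.from_rotvec([np.pi,0,0])
print('t',s['time_s'],'pos',p.round(1),'q',s['joint_positions'].round(2),'F',s['wrist_force'].round(1),'w',round(s['gripper_width']*1000,1),round(s['grip_force'],1))
print('delta',R.inv().apply(np.array([x,y,z])-p).round(1),'turn',(R.inv()*T).as_rotvec(degrees=True).round(2))
E
python3 d.py 475.5 298.5 200 153
```

```text
t 0.1 pos [ 277.8 -559.3  230.3] q [-1.24  0.22  1.53  0.    1.39 -0.13] F [-0.5 -0.2 -0.9] w 85.7 0.0
delta [ 558.5 -680.4   31.6] turn [-4.000e-02 -1.200e-01 -1.266e+02]
```

Request:
carry_out --deltas '[558, -680, 20, 0, 0, -126.6, 0, 558, -680, 20, 0, 0, -126.6, 0, 558, -680, 20, 0, 0, -126.6, 0, 558, -680, 20, 0, 0, -126.6, 0, 558, -680, 20, 0, 0, -126.6, 0, 558, -680, 20, 0, 0, -126.6, 0, 558, -680, 20, 0, 0, -126.6, 0, 558, -680, 20, 0, 0, -126.6, 0]'

```text
time_s: 1.1
ee_pos: [0.39, -0.0708, 0.2198]
ee_rot: [1.741, 2.614, 0.0]
wrist_force: [1.7, -0.3, -0.1]
gripper_width: -0.0001
grip_force: 0.0
```

```bash
python3 d.py 475.5 298.5 200 153
```

```text
t 1.1 pos [390.  -70.8 219.8] q [-0.38 -0.35  2.09  0.    1.4  -0.77] F [ 1.7 -0.3 -0.1] w -0.1 0.0
delta [307.8 221.2  19.8] turn [ 2.000e-02  3.000e-02 -4.033e+01]
```

Request:
carry_out --deltas '[300, 215, 20, 0, 0, -40, 0, 300, 215, 20, 0, 0, -40, 0, 300, 215, 20, 0, 0, -40, 0, 300, 215, 20, 0, 0, -40, 0, 300, 215, 20, 0, 0, -40, 0, 300, 215, 20, 0, 0, -40, 0, 300, 215, 20, 0, 0, -40, 0, 300, 215, 20, 0, 0, -40, 0]'

```text
time_s: 2.1
ee_pos: [0.4743, 0.2862, 0.1992]
ee_rot: [-0.749, -3.05, 0.002]
wrist_force: [-0.4, -0.1, -0.3]
gripper_width: -0.0002
grip_force: 0.0
```

```bash
python3 d.py 475.5 298.5 125 153
```

```text
t 2.1 pos [474.3 286.2 199.2] q [ 0.4   0.08  1.75 -0.    1.32 -0.69] F [-0.4 -0.1 -0.3] w -0.2 0.0
delta [ 4.6 11.6 74.1] turn [-0.1  -0.05 -0.61]
```

Request:
carry_out --deltas '[4, 11, 74, 0, 0, -0.4, 0, 4, 11, 74, 0, 0, -0.4, 0, 4, 11, 74, 0, 0, -0.4, 0, 4, 11, 74, 0, 0, -0.4, 0]'

```text
time_s: 2.6
ee_pos: [0.4779, 0.2981, 0.1283]
ee_rot: [0.741, 3.05, 0.003]
wrist_force: [0.4, -0.1, 0.6]
gripper_width: 0.0001
grip_force: 0.0
```

```bash
python3 d.py 475.5 298.5 101 153; python3 - <<'E'
from h import *
t,_=snap('top','t1');s,_=snap('scene','s1')
a=cv2.resize(t[195:245,200:260],(480,400),interpolation=3);b=cv2.resize(s[80:160,350:414],(320,400),interpolation=3)
cv2.imwrite('pics/c3.png',np.hstack([a,b])[...,::-1])
E
```

```text
t 2.6 pos [477.9 298.1 128.3] q [ 0.42  0.17  1.79 -0.    1.18 -0.68] F [ 0.4 -0.1  0.6] w 0.1 0.0
delta [ 2.4 -0.8 27.3] turn [ 0.14  0.12 -0.3 ]
```

View pics/c3.png

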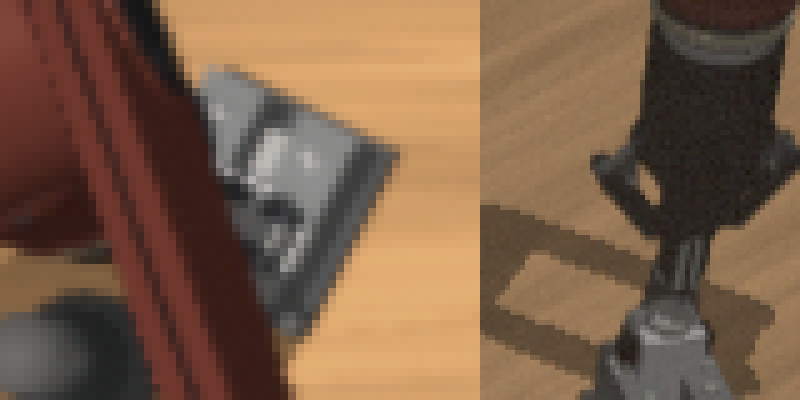

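The right-hand panel (scene camera) shows the closed fingertips directly above the round face, at about (685,300) in the crop. I'll go down now.

Request:
carry_out --deltas '[1, 0, 20, 0, 0, 0, 0, 1, 0, 23, 0, 0, 0, 0, 1, 0, 25, 0, 0, 0, 0, 1, 0, 27, 0, 0, 0, 0, 1, 0, 29, 0, 0, 0, 0, 1, 0, 29, 0, 0, 0, 0]'

```text
time_s: 3.45
ee_pos: [0.4764, 0.2991, 0.0986]
ee_rot: [0.74, 3.052, 0.002]
wrist_force: [-1.3, -0.8, 5.8]
gripper_width: 0.0001
grip_force: 3.0
```

```bash
python3 d.py 475.5 298.5 95 153
```

```text
t 3.45 pos [476.4 299.1  98.6] q [ 0.42  0.2   1.81  0.    1.13 -0.67] F [-1.3 -0.8  5.8] w 0.1 3.0
delta [ 0.5 -1.   3.6] turn [ 0.1   0.07 -0.25]
```

Request:
carry_out --deltas '[0, 0, 1.5, 0, 0, 0, 0, 0, 0, 3, 0, 0, 0, 0, 0, 0, 4, 0, 0, 0, 0, 0, 0, 4, 0, 0, 0, 0]'

```text
time_s: 3.95
ee_pos: [0.4764, 0.2992, 0.0948]
ee_rot: [0.74, 3.052, 0.002]
wrist_force: [-2.5, -1.2, 7.1]
gripper_width: -0.0002
grip_force: 3.8
```

Request:
carry_out --deltas '[0, 0, 0.7, 0, 0, 0, 0, 0, 0, 0.7, 0, 0, 0, 0]'

```text
time_s: 4.2
ee_pos: [0.4765, 0.2992, 0.0942]
ee_rot: [0.74, 3.052, 0.002]
wrist_force: [-2.8, 0.1, 8.1]
gripper_width: -0.0001
grip_force: 3.9
```

Request:
carry_out --deltas '[0, 0, 0.7, 0, 0, 0, 0, 0, 0, 0.7, 0, 0, 0, 0]'

```text
time_s: 4.45
ee_pos: [0.4766, 0.2993, 0.0941]
ee_rot: [0.74, 3.051, 0.003]
wrist_force: [-3.6, -1.5, 11.2]
gripper_width: -0.0001
grip_force: 5.6
```

Request:
carry_out --deltas '[0, 0, -30, 0, 0, 0, 0, 0, 0, -60, 0, 0, 0, 0, 0, 0, -60, 0, 0, 0, 85, 0, 0, -60, 0, 0, 0, 85, 0, 0, -60, 0, 0, 0, 85, 0, 0, -60, 0, 0, 0, 85]'

```text
time_s: 5.2
ee_pos: [0.4749, 0.2983, 0.1503]
ee_rot: [-0.74, -3.052, 0.002]
wrist_force: [0.5, 0.1, -0.4]
gripper_width: 0.0723
grip_force: 0.0
```

```bash
python3 d.py 475.5 298.5 68 153; python3 - <<'E'
from m import *
snap('scene','s2')
P,_=cloud('scene','s2',(360,125,405,182))
# restrict to cartridge neighbourhood
q=P[(np.hypot(P[:,0]-.4755,P[:,1]-.2985)<.03)&(P[:,2]<.14)];print(np.histogram(q[:,2]*1000,np.arange(50,140,5)))
rect(q,.101,.125,'cart')
s=cv2.imread('pics/s2.png');cv2.imwrite('pics/c4.png',cv2.resize(s[85:185,340:420],(480,600),interpolation=3))
E
```

```text
t 5.2 pos [474.9 298.3 150.3] q [ 0.42  0.14  1.77  0.    1.23 -0.67] F [ 0.5  0.1 -0.4] w 72.3 0.0
delta [-0.5  0.6 82.3] turn [-0.09 -0.07 -0.26]
(array([ 8, 28, 38, 19, 18, 18, 21, 20, 25, 32, 30, 42, 32, 21,  0,  0,  0]), array([ 50,  55,  60,  65,  70,  75,  80,  85,  90,  95, 100, 105, 110,
       115, 120, 125, 130, 135]))
cart 122 [477.3 297.3] [44.6 38.4] 64.0 zmed 108.4 mean [479.8 294.2 109.2]
```

View pics/c4.png

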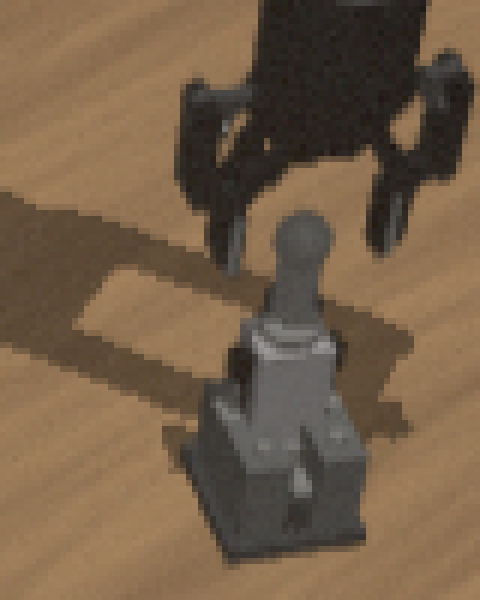

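The crop shows the cartridge has sprung up: its top now reads about 116–119 mm, with the buttons at (238,365) and (338,350). The fingers straddle it. I'll lower and pinch.

Request:
carry_out --deltas '[-0.5, 0.5, 0, 0, 0, -0.2, 85, -0.5, 0.5, 30, 0, 0, -0.2, 85, -0.5, 0.5, 60, 0, 0, -0.2, 85, -0.5, 0.5, 82, 0, 0, -0.2, 85, -0.5, 0.5, 82, 0, 0, -0.2, 85, -0.5, 0.5, 82, 0, 0, -0.2, 85]'

```text
time_s: 6.0
ee_pos: [0.4769, 0.2991, 0.0704]
ee_rot: [0.735, 3.054, 0.001]
wrist_force: [0.4, 0.4, -0.0]
gripper_width: 0.0845
grip_force: 0.0
```

Request:
carry_out --deltas '[0, 0, 0, 0, 0, 0, 64, 0, 0, 0, 0, 0, 0, 64, 0, 0, 0, 0, 0, 0, 60, 0, 0, 0, 0, 0, 0, 57, 0, 0, 0, 0, 0, 0, 57]' --grip_force 40

```text
time_s: 6.62
ee_pos: [0.4766, 0.299, 0.07]
ee_rot: [0.735, 3.054, 0.001]
wrist_force: [-0.1, -0.6, 2.4]
gripper_width: 0.0569
grip_force: 3.3
```

```bash
python3 d.py 475.5 298.5 68 153
```

```text
t 6.625 pos [476.6 299.   70. ] q [ 0.42  0.25  1.82  0.    1.07 -0.68] F [-0.1 -0.6  2.4] w 56.9 3.3
delta [ 0.7 -0.9  2. ] turn [ 0.04  0.03 -0.05]
```

Request:
carry_out --deltas '[0, 0, 0, 0, 0, 0, 50, 0, 0, 0, 0, 0, 0, 42, 0, 0, 0, 0, 0, 0, 42, 0, 0, 0, 0, 0, 0, 42, 0, 0, 0, 0, 0, 0, 42]' --grip_force 50

```text
time_s: 7.25
ee_pos: [0.4764, 0.2989, 0.0696]
ee_rot: [0.735, 3.054, 0.0]
wrist_force: [0.1, -0.5, 3.1]
gripper_width: 0.0426
grip_force: 25.2
```

Request:
carry_out --deltas '[0, 0, 0, 0, 0, 0, 36, 0, 0, 0, 0, 0, 0, 36, 0, 0, 0, 0, 0, 0, 36]'

```text
time_s: 7.62
ee_pos: [0.4764, 0.2989, 0.0696]
ee_rot: [0.735, 3.054, 0.0]
wrist_force: [0.5, -0.5, 4.2]
gripper_width: 0.0393
grip_force: 55.8
```

Request:
carry_out --deltas '[0, 0, -1, 0, 0, 0, 36, 0, 0, -3, 0, 0, 0, 36, 0, 0, -5, 0, 0, 0, 36, 0, 0, -8, 0, 0, 0, 36]'

```text
time_s: 8.12
ee_pos: [0.475, 0.2984, 0.0765]
ee_rot: [-0.734, -3.052, 0.003]
wrist_force: [1.5, -0.3, -4.0]
gripper_width: 0.0394
grip_force: 54.8
```

Request:
carry_out --deltas '[0, 0, -5, 0, 0, 0, 36, 0, 0, -11, 0, 0, 0, 36, 0, 0, -20, 0, 0, 0, 36, 0, 0, -40, 0, 0, 0, 36, 0, 0, -70, 0, 0, 0, 36, 0, 0, -100, 0, 0, 0, 36, 0, 0, -100, 0, 0, 0, 36]'

```text
time_s: 9.0
ee_pos: [0.4782, 0.2998, 0.1809]
ee_rot: [0.734, 3.05, 0.006]
wrist_force: [-1.4, 0.1, -3.3]
gripper_width: 0.0395
grip_force: 55.0
```

```bash
python3 d.py 474.5 -309 175 106.4; python3 - <<'E'
from m import *
snap('scene','s3');s=cv2.imread('pics/s3.png');cv2.imwrite('pics/c5.png',cv2.resize(s[60:190,330:440],(440,520),interpolation=3))
E
```

```text
t 9.0 pos [478.2 299.8 180.9] q [ 0.42  0.11  1.75  0.    1.28 -0.68] F [-1.4  0.1 -3.3] w 39.5 55.0
delta [-273.6 -543.9    4.2] turn [ 0.37  0.09 46.55]
```

View pics/c5.png

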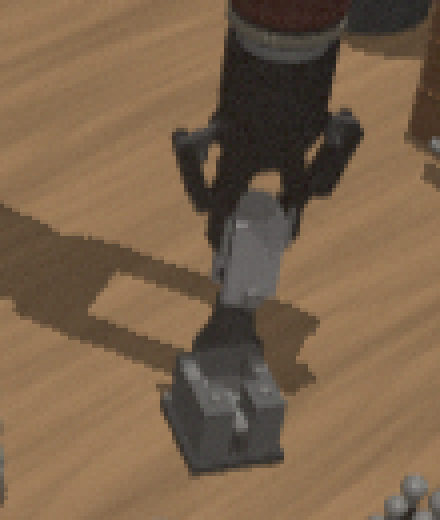

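The cartridge is out of the holder and held by its buttons, at about (255,250) in the crop. The holder below is empty. I'll carry it to the slab.

Request:
carry_out --deltas '[-12, -24, 0, 0, 0, 3, 36, -30, -60, 0, 0, 0, 6, 36, -50, -100, 0, 0, 0, 9, 36, -70, -140, 0, 0, 0, 12, 36, -90, -180, 0, 0, 0, 15, 36, -110, -220, 0, 0, 0, 18, 36, -130, -260, 0, 0, 0, 21, 36, -150, -300, 0, 0, 0, 24, 36]'

```text
time_s: 10.05
ee_pos: [0.472, -0.0377, 0.1756]
ee_rot: [-1.355, -2.831, 0.001]
wrist_force: [0.4, 0.1, -2.8]
gripper_width: 0.0396
grip_force: 54.8
```

```bash
python3 d.py 474.5 -309 175 106.4
```

```text
t 10.05 pos [472.  -37.7 175.6] q [-0.25 -0.1   1.97  0.    1.28 -0.92] F [ 0.4  0.1 -2.8] w 39.6 54.8
delta [-212.9 -168.2    0.4] turn [-0.12 -0.12 22.45]
```

Request:
carry_out --deltas '[-35, -28, 0, 0, 0, 4, 36, -75, -59, 0, 0, 0, 8, 36, -115, -91, 0, 0, 0, 12, 36, -150, -119, 0, 0, 0, 16, 36, -180, -142, 0, 0, 0, 19, 36, -200, -158, 0, 0, 0, 21.5, 36, -211, -167, 0, 0, 0, 22.4, 36, -213, -168, 0, 0, 0, 22.4, 36]'

```text
time_s: 11.05
ee_pos: [0.4764, -0.3077, 0.1769]
ee_rot: [-1.878, -2.517, -0.001]
wrist_force: [1.1, 1.3, -2.5]
gripper_width: 0.0394
grip_force: 54.9
```

Request:
carry_out --deltas '[0, 0, 15, 0, 0, 0, 36, 0, 0, 45, 0, 0, 0, 36, 0, 0, 75, 0, 0, 0, 36, 0, 0, 85, 0, 0, 0, 36, 0, 0, 85, 0, 0, 0, 36, 0, 0, 85, 0, 0, 0, 36]'

```text
time_s: 11.8
ee_pos: [0.4775, -0.3083, 0.0939]
ee_rot: [1.877, 2.517, -0.0]
wrist_force: [-1.1, 0.9, -2.9]
gripper_width: 0.0393
grip_force: 54.9
```

```bash
python3 d.py 474.5 -309 50 106.4; python3 - <<'E'
from m import *
snap('scene','s4');s=cv2.imread('pics/s4.png');cv2.imwrite('pics/c6.png',cv2.resize(s[150:300,130:290],(640,600),interpolation=3))
E
```

```text
t 11.8 pos [ 477.5 -308.3   93.9] q [-0.71  0.22  1.8   0.    1.12 -1.  ] F [-1.1  0.9 -2.9] w 39.3 54.9
delta [ 0.3 -3.2 43.9] turn [0.07 0.11 0.17]
```

View pics/c6.png

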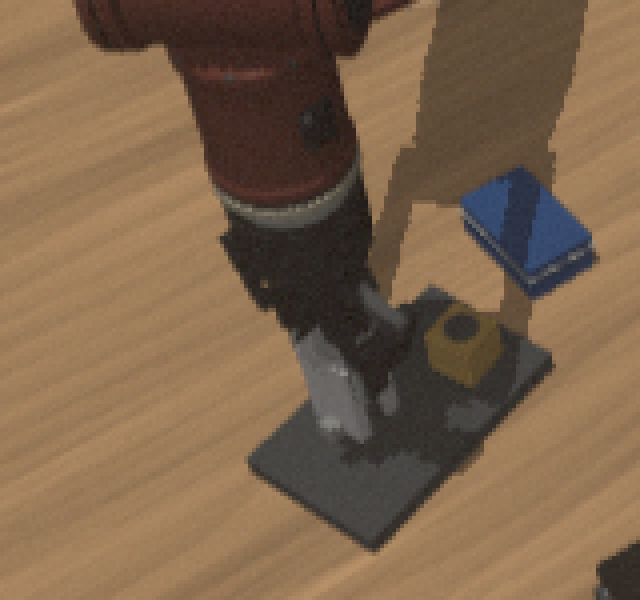

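The cartridge hangs over the free end of the slab, at about (340,385) in the crop. Its catch points away from the brass block at (465,345). I'll check the tilt from depth before setting it down.

```bash
python3 - <<'E'
from m import *
P,_=cloud('scene','s4',(130+290//4,150+320//4,130+385//4,150+450//4))
a=np.radians(-73.6);ex=np.array([np.cos(a),np.sin(a)]);ey=np.array([-ex[1],ex[0]])
L=np.c_[(P[:,:2]-[.4775,-.3083])@ex,(P[:,:2]-[.4775,-.3083])@ey,P[:,2]]*1000
for z in range(40,150,8):
    q=L[(L[:,2]>=z)&(L[:,2]<z+8)&(abs(L[:,1])<16)&(L[:,0]>5)&(L[:,0]<40)];
    if len(q):print(z,len(q),np.median(q[:,0]).round(1),q[:,0].min().round(1),q[:,0].max().round(1))
E
```

```text
48 1 25.2 25.2 25.2
56 18 17.6 14.2 25.3
64 32 17.2 14.1 26.3
72 15 15.3 13.8 16.3
80 14 15.0 14.3 17.4
88 15 15.0 13.5 16.0
96 16 15.3 14.1 16.1
104 14 14.9 13.7 16.8
112 18 15.1 14.0 16.8
120 39 13.5 5.9 15.6
128 26 8.6 5.4 14.5
136 1 11.8 11.8 11.8
```

It's upright: the front face stays at 15 mm for the full height. I'll set it down, creeping at the end.

Request:
carry_out --deltas '[0, 0, 15, 0, 0, 0, 36, 0, 0, 30, 0, 0, 0, 36, 0, 0, 36, 0, 0, 0, 36, 0, 0, 39, 0, 0, 0, 36, 0, 0, 40, 0, 0, 0, 36, 0, 0, 41, 0, 0, 0, 36, 0, 0, 41, 0, 0, 0, 36]'

```text
time_s: 12.72
ee_pos: [0.4763, -0.308, 0.0549]
ee_rot: [-1.877, -2.517, 0.001]
wrist_force: [-12.4, 8.4, 25.6]
gripper_width: 0.0398
grip_force: 59.7
```

Request:
carry_out --deltas '[0, 0, 0.7, 0, 0, 0, 36, 0, 0, 1.4, 0, 0, 0, 36, 0, 0, 1.4, 0, 0, 0, 36]'

```text
time_s: 13.1
ee_pos: [0.4765, -0.3082, 0.0549]
ee_rot: [-1.877, -2.518, 0.002]
wrist_force: [-16.0, 11.1, 34.2]
gripper_width: 0.0394
grip_force: 61.4
```

Request:
carry_out --deltas '[0, 0, -1.5, 0, 0, 0, 36, 0, 0, -2.8, 0, 0, 0, 36, 0, 0, -2.8, 0, 0, 0, 36]'

```text
time_s: 13.48
ee_pos: [0.4766, -0.3081, 0.0549]
ee_rot: [-1.878, -2.518, 0.001]
wrist_force: [-6.9, 4.2, 13.9]
gripper_width: 0.0397
grip_force: 57.8
```

```bash
python3 - <<'E'
from m import *
snap('scene','s5')
P,U=cloud('scene','s5',(190,215,240,275))
a=np.radians(-73.6);ex=np.array([np.cos(a),np.sin(a)]);ey=np.array([-ex[1],ex[0]])
L=np.c_[(P[:,:2]-[.4765,-.3082])@ex,(P[:,:2]-[.4765,-.3082])@ey,P[:,2]]*1000
for z in range(8,120,8):
    q=L[(L[:,2]>=z)&(L[:,2]<z+8)&(abs(L[:,1])<16)&(L[:,0]>5)&(L[:,0]<40)];
    if len(q):print(z,len(q),np.median(q[:,0]).round(1),q[:,0].min().round(1),q[:,0].max().round(1))
E
python3 d.py 476.5 -308.2 55 106.4
```

```text
8 31 29.5 14.6 39.9
16 71 26.2 13.3 39.6
24 28 17.1 14.1 25.7
32 16 14.6 13.5 25.2
40 8 15.1 14.0 16.2
48 16 15.0 14.2 16.4
56 16 14.9 13.6 15.5
64 17 15.0 14.0 16.3
72 12 15.0 13.6 15.8
80 38 12.8 6.3 16.1
88 23 10.3 5.7 14.9
96 4 9.0 7.4 10.0
112 2 13.7 10.5 16.9
t 13.525 pos [ 476.6 -308.1   54.9] q [-0.71  0.28  1.81 -0.    1.05 -1.  ] F [-6.1  3.7 13.2] w 39.4 57.8
delta [-0.1 -0.2 -0.1] turn [-0.03  0.    0.16]
```

The cartridge is upright on the slab, with the catch top at about 32 mm as it should be. I'll take off the remaining load and open.

Request:
carry_out --deltas '[0, 0, -1.4, 0, 0, 0, 36, 0, 0, -1.6, 0, 0, 0, 36, 0, 0, -1.6, 0, 0, 0, 38]'

```text
time_s: 13.9
ee_pos: [0.4768, -0.3082, 0.0549]
ee_rot: [1.878, 2.518, -0.0]
wrist_force: [-2.1, 0.4, 4.7]
gripper_width: 0.0395
grip_force: 56.2
```

Request:
carry_out --deltas '[0, 0, 0, 0, 0, 0, 42, 0, 0, 0, 0, 0, 0, 46, 0, 0, 0, 0, 0, 0, 52, 0, 0, 0, 0, 0, 0, 58, 0, 0, 0, 0, 0, 0, 66, 0, 0, 0, 0, 0, 0, 85, 0, 0, 0, 0, 0, 0, 85, 0, 0, 0, 0, 0, 0, 85]'

```text
time_s: 14.9
ee_pos: [0.4768, -0.308, 0.0548]
ee_rot: [1.878, 2.518, -0.0]
wrist_force: [0.2, -0.0, -0.3]
gripper_width: 0.0849
grip_force: 0.0
```

Request:
carry_out --deltas '[0, 0, -10, 0, 0, 0, 85, 0, 0, -40, 0, 0, 0, 85, 0, 0, -90, 0, 0, 0, 85, 0, 0, -140, 0, 0, 0, 85, 0, 0, -170, 0, 0, 0, 85, 0, 0, -170, 0, 0, 0, 85, 0, 0, -170, 0, 0, 0, 85]'

```text
time_s: 15.78
ee_pos: [0.4762, -0.3075, 0.2238]
ee_rot: [-1.878, -2.517, -0.0]
wrist_force: [-0.5, 0.5, -0.8]
gripper_width: 0.0846
grip_force: 0.0
```

```bash
python3 - <<'E'
from m import *
snap('scene','s6');s=cv2.imread('pics/s6.png');cv2.imwrite('pics/c7.png',cv2.resize(s[110:310,160:430],(800,592),interpolation=3))
E
```

```text
(no output)
```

View pics/c7.png

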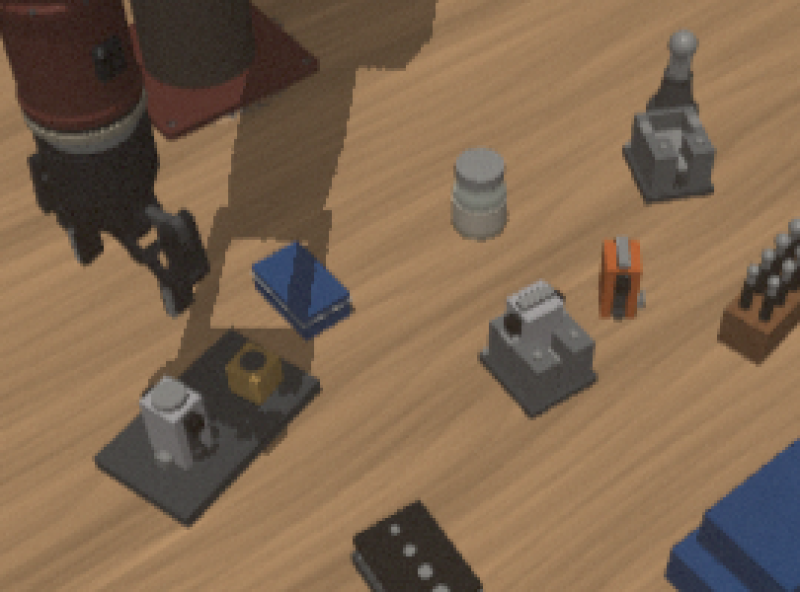

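The round cartridge stands upright on the slab at (175,420), clear of the brass block at (255,370). Its holder at (670,155) is empty, the bar cartridge at (538,330) is still latched, and the gripper is free.

```bash
python3 -c "from bench import ctrl;print(ctrl.job_done())"
```

```text
the job is handed in; nothing more can be done
None
```

The round-faced cartridge was unlatched, pinched, drawn out and set upright on the free end of the slab, clear of the brass block, and in the final picture the bar-faced cartridge is still latched and nothing else looks moved; the job was handed in at about 16 s of the 48 s limit.

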